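# Set the row straightedge against two pins and weight it down

### The arm

A 6-joint arm with a two-finger parallel gripper is mounted at the origin on the work surface. World frame = base frame: x ahead of the robot, y to its left, z up, the work surface at z = 0. Lengths are in m, angles in rad, forces in N, time in s.
With the tool pointing down it reaches from about 0.275 to 0.75 m from the base axis. Payload 10.2 kg.
Tool frame: the origin (TCP) lies on the mounting face of the last link; the fingertips stand 173 mm ahead of it and the grasp point (between the pads) lies 155 mm ahead of it; z points along the fingers, y is the line along which they close (so a half turn about z gives the same grasp; the last joint's range is limited). The gripper opens to 85 mm and grips with 20 to 120 N. Pads are 22 mm wide; open, the fingers measure 114 mm over their backs; the gripper's body (76 mm by 85 mm) begins 54 mm behind the grasp point. The pads swing forward as they close: fully open they stand 13 mm farther back than shut.
Start: joints at [-1.339, 0.313, 1.498, -0, 1.331, -0.223], TCP at [0.231, -0.472, 0.405] pointing down, gripper open.
Joint ranges: [-2.94, 2.94], [-0.97, 2.17], [0.19, 2.56], [-1.23, 4.37], [0.02, 3.11], [-2.88, 2.88]. Speed limits (rad/s): [2.39, 2.39, 3.01, 3.14, 3.14, 3.14].

### API

Orientations are given as a unit quaternion [x, y, z, w].
In Python, from bench import robot gives the robot as it stands. The module is installed in compiled form; this text tells all that it offers. Calls block until the motion is done:
- robot.movep(position, orientation): joint-space move of the TCP to a pose.
- robot.servo_line(position, rot=None, max_speed=0.15, force_limit=None): straight line of the TCP; rot=None keeps the orientation; max_speed is the mean speed in m/s. With force_limit (N) it stops when the force on the tool has changed by that much, and returns True; else False.
- robot.move_j(angles): joint-space move.
- robot.set_gripper(opening, strength=None): opening from 0.0 (shut) to 1.0 (fully open); strength is the grip in N (None keeps the last); returns when the fingers have stopped.
- robot.sleep(seconds).
- robot.ik(position, orientation): joint angles nearest the present ones, or None.
- robot.read_state(): the state.
- robot.camera(name): name is "scene" or "top" or "wrist"; returns the picture (420x560x3 uint8, red, green, blue); there is no depth.
- robot.calibration(name): a dict with "fx", "fy", "cx", "cy" (pixels), "D" ([k1, k2, p1, p2, k3] as OpenCV has them; the pictures are not rectified), "T" (4x4, takes a point from camera to world coordinates). Camera axes: x right, y up, looking along -z (the intrinsics and any distortion apply to the point x, -y, -z); pixel columns grow to the right and rows downward; lengths in m; the calibration is good to about 2 mm. A picture is of the moment at which its call begins: read the wrist's pose just before it. calibration takes no time and is no camera call; for the wrist camera it gives the pose at the moment of the call.
A pose or a line that the arm cannot do raises robot.PlanningError and nothing moves.
- robot.close_job(): hands the job in; it is judged then, once.
Trained networks look in the newest picture that a camera, given by its name, has taken for a name from the list of things; names that differ only in an ending like _2 or _b are one class to them, and where a whole thing is asked for, a point or a joint stands for the part that bears it (a point fixed in the world has none). Each returns a list of dicts, best first, with "confidence" (0 to 1); they miss things now and then, are a little off and sometimes report something else, mostly with a low value. They report only what shows in the picture. A call takes as long as a camera call. They do not tell look-alikes from the thing itself.
- robot.boxes_of(camera, thing): "box" ([left, top, right, bottom] in pixels, round what is visible of it).
The state is a dict: "clock": time; "joint_pos": joint angles; "joint_vel": joint speeds; "joint_efforts": joint torques, N m; "tcp_pos": TCP position; "tool_rot": TCP orientation; "wrist_force": force on the tool from outside, world axes, zero at the start; "moment": the same for the moment, N m; "width": opening from 0.0 (shut) to 1.0 (fully open); "gripper_force": force on a finger pad.
Only numpy, scipy, OpenCV 4.12 (cv2) and the standard library are available. Lean on these libraries where they do the work, as an engineer would, in place of code of your own. Each camera call takes 0.05 s, during which the arm holds its last target. There are 200 camera calls.

### The job

On the potting board, slide the aluminium straightedge away from you until its long far edge bears lightly on both upright pins at once - gently, as the pins are only lightly set. Then stand the steel weight, without bumping it down, on the middle of the straightedge, between its two scribed lines, so that the edge stays against both pins. Leave everything else on the counter where it is.

Things in the scene. Friction and masses are not known exactly. Their poses are not given: they have to be found in the camera images.
- board: fixed plywood potting board, 260 mm (its x) by 400 mm (its y), 18 mm thick, lying on the counter, turned by up to 0.3 rad; origin under its centre, its top 18 mm above; its x axis points roughly away from the robot
- straightedge: loose flat hollow aluminium bar, 0.1 to 0.18 kg, 340 mm long (its y), 40 mm wide (its x), 12 mm thick, askew on the board on the robot's side of the pins; origin under its centre, +x towards the pins, far edge at x = +20 mm; thin dark lines across its top at y = +30 and -30 mm. Sliding it takes 0.5 to 2.5 N, but fingers cling to its edge: dragging it down or sideways makes it stick
- pin_left: the left (+y) pin's flush steel plate, 72 mm (its x, along the board's x) by 26 mm, fixed; origin at the plate's centre on the board's top. The upright pin, 10 mm diameter, 40 mm tall, is clamped somewhere in the plate's slot: its axis is at y = 0 and x from -19 to +19 mm, not told. It does not yield, but more than 5 N on it would shift it. The bar touches it 5 mm from its axis; the plates are 200 to 260 mm apart
- pin_right: the right (-y) pin's plate, the same, but its pin is clamped at another place in the slot, so the line of the two pins may be oblique
- weight: loose steel weight (about 0.3 to 0.45 kg): round foot 38 mm diameter and 34 mm high, with a plain round grip 22 mm diameter and 31 mm high on top (65 mm in all), standing upright on the counter beside the board; origin under its centre
- clay_pot: small terracotta pot, 60 mm wide, 55 mm tall, standing on the counter beside the board; bystander; origin under its centre
- seed_jar: glass jar with a wooden lid, 48 mm wide, about 75 mm tall, on the counter beside the board; bystander; origin under its centre
- thumb_pot: tiny terracotta pot, 36 mm wide, 32 mm tall, on the board beyond the pins; bystander; origin under its centre
- dibber: stainless dibber about 200 mm long with a wooden T handle, lying on the counter to the right of and beyond the board; bystander
There are look-alikes about, which are no part of the job. Of the things like the weight, leave any that is pink, red or turquoise; of the rest the smaller one is meant.

How it is judged:
On the way, in this order (a step that is already met when the one before it is completed fails the run):
1. the straightedge, flat on the board, presses on both pins at once (at least 0.5 N on each, for 0.2 s) (contact force between straightedge and pin_left above 0.5 N and contact force between straightedge and pin_right above 0.5 N and x of pin_left_post in the frame of straightedge between 0.0235 and 0.0268 m and y of pin_left_post in the frame of straightedge between -0.168 and 0.168 m and x of pin_right_post in the frame of straightedge between 0.0235 and 0.0268 m and y of pin_right_post in the frame of straightedge between -0.168 and 0.168 m and angle between straightedge's own z axis and vertical below 0.03 rad and z of straightedge in the frame of board between 0.016 and 0.0205 m), for 0.2 s.
2. the weight stands on the middle of the straightedge, which still lies against both pins (y of weight in the frame of straightedge between -0.03 and 0.03 m and x of weight in the frame of straightedge between -0.012 and 0.012 m and z of weight in the frame of straightedge between 0.01 and 0.0145 m and angle between weight's own z axis and vertical below 0.06 rad and x of pin_left_post in the frame of straightedge between 0.0235 and 0.0268 m and y of pin_left_post in the frame of straightedge between -0.168 and 0.168 m and x of pin_right_post in the frame of straightedge between 0.0235 and 0.0268 m and y of pin_right_post in the frame of straightedge between -0.168 and 0.168 m and angle between straightedge's own z axis and vertical below 0.03 rad and z of straightedge in the frame of board between 0.016 and 0.0205 m), for 0.2 s.
At the end, for the whole second after the job is handed in: the straightedge lies flat on the board, at rest, its far edge within 1.8 mm of both pins; the steel weight stands upright and at rest on it, within 30 mm of its middle lengthwise and 12 mm of its centre line (all of step 2 and linear speed of straightedge below 0.005 m/s and linear speed of weight below 0.01 m/s); the robot touches nothing.
It fails at once if a pin is pressed with more than 5 N (contact force between any of pin_left, pin_right and anything else above 5 N).
It fails at once if the weight is bumped down on the straightedge with more than 80 N (dropped or driven down) (contact force between weight and straightedge above 80 N).
It fails at once if a bystander is moved by more than 20 mm (distance of any of clay_pot, seed_jar, thumb_pot, dibber from where it was at the start of the episode above 0.02 m).
It also fails if it takes over 72 s, if anything falls off the work surface, if the arm or the gripper's body presses on something with over 40 N, if the wrist force passes 120 N, or if a joint passes its speed limit or range.

## Working session

There is one attempt and no reset: what is moved stays moved. The work goes in short steps, each a Python script; the robot and the scene stay as the last script left them, time stands still between calls to the robot, and variables do not carry over. Pictures are saved under pics/ and viewed, at most 10 in all, crops included, and the job is handed in when it is done.

```bash
mkdir -p pics
cat > h.py <<'E'
import numpy as np, cv2
from bench import robot
def ray(cal,uv):
    K=np.array([[cal["fx"],0,cal["cx"]],[0,cal["fy"],cal["cy"]],[0,0,1.]])
    p=cv2.undistortPoints(np.array([[uv]],float),K,np.array(cal["D"],float))[0,0]
    T=np.array(cal["T"]); return T[:3,3],T[:3,:3]@np.array([p[0],-p[1],-1])
def at(cal,uv,z):
    o,d=ray(cal,uv); return o+d*(z-o[2])/d[2]
def proj(cal,P):
    T=np.array(cal["T"]); q=(np.array(P,float).reshape(-1,3)-T[:3,3])@T[:3,:3]; q[:,1:]*=-1
    K=np.array([[cal["fx"],0,cal["cx"]],[0,cal["fy"],cal["cy"]],[0,0,1.]])
    return cv2.projectPoints(q,np.zeros(3),np.zeros(3),K,np.array(cal["D"],float))[0][:,0]
def save(n,im): cv2.imwrite("pics/"+n+".png",cv2.cvtColor(im,cv2.COLOR_RGB2BGR))
E
python3 - <<'E'
from h import *
for c in ("top","scene"):
    im=robot.camera(c); save(c+"0",im); np.save(c+"0.npy",im)
    cal=robot.calibration(c); print(c,np.round(np.array(cal["T"])[:3],3).tolist(),cal["fx"],cal["D"])
    for t in "board straightedge pin_left weight clay_pot seed_jar thumb_pot dibber".split():
        for b in robot.boxes_of(c,t)[:5]:
            x=b["box"]; print(t,round(b["confidence"],2),np.round(x).astype(int).tolist(),np.round(at(cal,[(x[0]+x[2])/2,(x[1]+x[3])/2],0.018),3)[:2])
print(robot.read_state())
a=cv2.imread("pics/top0.png");b=cv2.imread("pics/scene0.png")
cv2.imwrite("pics/topbig.png",cv2.resize(a,(800,600),interpolation=cv2.INTER_CUBIC))
cv2.imwrite("pics/scenebig.png",cv2.resize(b,(800,600),interpolation=cv2.INTER_CUBIC))
E
```

```text
top [[-0.02, 0.983, -0.184, 0.392], [-1.0, -0.018, 0.01, -0.025], [0.007, 0.184, 0.983, 1.058]] 434.88189612703667 [-0.02211232  0.          0.          0.          0.        ]
board 0.87 [194, 165, 364, 276] [ 0.561 -0.023]
straightedge 0.92 [211, 223, 356, 258] [ 0.511 -0.033]
pin_left 0.65 [231, 181, 241, 215] [0.618 0.081]
weight 0.91 [446, 228, 478, 251] [ 0.506 -0.464]
weight 0.7 [432, 272, 465, 296] [ 0.401 -0.422]
weight 0.6 [376, 219, 394, 237] [ 0.538 -0.279]
weight 0.55 [404, 269, 427, 286] [ 0.418 -0.345]
weight 0.54 [413, 238, 430, 254] [ 0.493 -0.365]
clay_pot 0.94 [102, 204, 132, 231] [0.576 0.37 ]
seed_jar 0.64 [104, 247, 134, 270] [0.475 0.36 ]
thumb_pot 0.69 [266, 166, 285, 182] [ 0.678 -0.017]
dibber 0.6 [373, 110, 413, 194] [ 0.73 -0.31]
scene [[0.865, -0.278, 0.418, 0.951], [0.502, 0.454, -0.736, -0.744], [0.015, 0.846, 0.533, 0.566]] 390.69450440305656 [-0.03687613  0.          0.          0.          0.        ]
board 0.92 [195, 177, 364, 293] [ 0.577 -0.084]
straightedge 0.64 [231, 181, 304, 254] [ 0.512 -0.034]
pin_left 0.63 [315, 199, 337, 219] [0.623 0.083]
[... 398 characters left out ...]
ock': 0.9, 'joint_pos': array([-1.33940574e+00,  3.12888279e-01,  1.49769299e+00, -7.08470856e-06,
        1.33097903e+00, -2.23408266e-01]), 'joint_vel': array([-0.00152784,  0.00060077,  0.00025077,  0.00023829, -0.00036591,
       -0.00177851]), 'joint_efforts': array([-2.71013887e-04, -4.12168336e+01, -2.59890389e+01, -3.13874662e-04,
        5.16896689e-04, -1.80740875e-05]), 'tcp_pos': array([ 0.23060934, -0.47164871,  0.40470282]), 'tool_rot': array([ 9.74255784e-01,  2.25445484e-01, -3.37640959e-06,  1.61877968e-05]), 'wrist_force': array([0.36303584, 0.28088626, 0.65130201]), 'moment': array([ 0.0407216 ,  0.05648998, -0.00079597]), 'gripper_force': 0.0, 'width': 1.0002627085327167}
```

View pics/topbig.png

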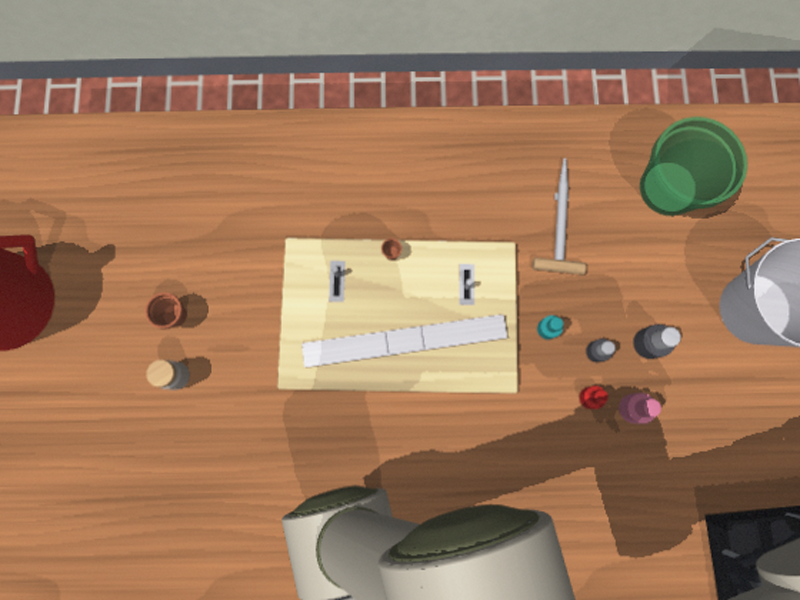

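View pics/scenebig.png

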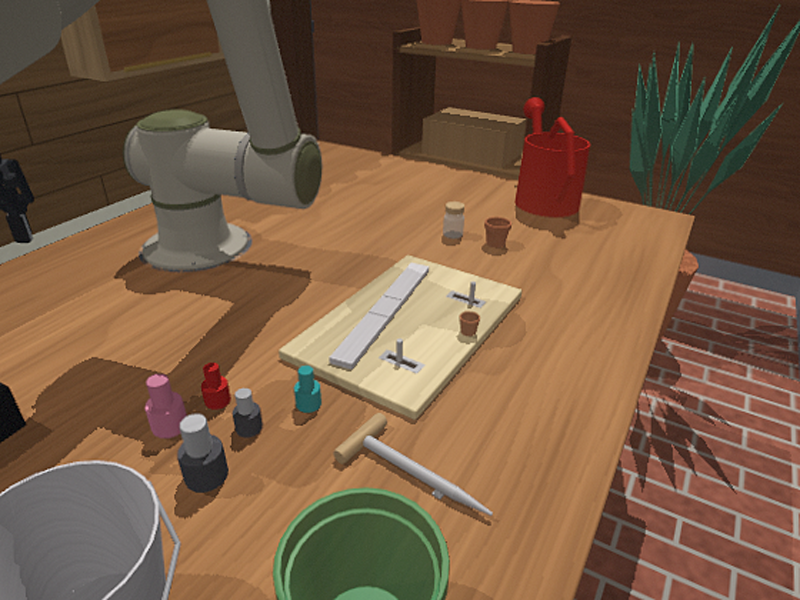

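The weight candidates in the enlarged top view are turquoise (550,327), red (593,397), pink (640,408), large dark (657,340) and small dark (600,350). After leaving out the coloured ones, the smaller of the two dark steel ones, at (600,350), is meant. I'll confirm it in a wrist crop and measure the board from closer up.

```bash
cat >> h.py <<'E'
def q(a): # tool down, tool y along world direction angle a-90deg ; a = yaw of tool x
    return [np.cos(a/2),np.sin(a/2),0,0]
def wcal():
    return robot.calibration("wrist")
E
python3 - <<'E'
from h import *
import pickle
s=robot.read_state(); T=np.eye(4)
from scipy.spatial.transform import Rotation as R
T[:3,:3]=R.from_quat(s["tool_rot"]).as_matrix();T[:3,3]=s["tcp_pos"]
print(np.round(np.linalg.inv(T)@np.array(wcal()["T"]),3).tolist())
out={}
for n,p in (("w",[0.45,-0.34,0.36]),("b",[0.50,-0.02,0.40])):
    robot.movep(p,q(0.0)); robot.sleep(0.3)
    cal=wcal(); im=robot.camera("wrist"); out[n]=(im,cal); save("wr_"+n,im)
    for t in ("weight",) if n=="w" else ("straightedge","pin_left","board","thumb_pot"):
        for b in robot.boxes_of("wrist",t)[:5]:
            x=b["box"]; print(n,t,round(b["confidence"],2),np.round(x).astype(int).tolist(),np.round(at(cal,[(x[0]+x[2])/2,(x[1]+x[3])/2],0.03),3)[:2])
pickle.dump(out,open("w.pkl","wb")); print(robot.read_state()["clock"])
for n in "wb": cv2.imwrite(f"pics/wr_{n}big.png",cv2.resize(cv2.imread(f"pics/wr_{n}.png"),(800,600)))
E
```

```text
[[-0.001, 0.958, 0.285, 0.073], [1.0, 0.001, -0.001, -0.001], [-0.001, 0.285, -0.958, 0.03], [0.0, 0.0, 0.0, 1.0]]
w weight 0.85 [278, 120, 317, 162] [ 0.493 -0.359]
w weight 0.83 [322, 205, 379, 272] [ 0.392 -0.416]
w weight 0.79 [357, 96, 443, 158] [ 0.507 -0.456]
w weight 0.71 [187, 75, 234, 118] [ 0.534 -0.278]
w weight 0.7 [264, 193, 298, 240] [ 0.417 -0.343]
b straightedge 0.6 [137, 126, 445, 200] [ 0.516 -0.034]
b pin_left 0.74 [162, 23, 197, 97] [0.623 0.08 ]
b pin_left 0.56 [96, 0, 481, 235] [ 0.564 -0.031]
b board 0.78 [95, 0, 477, 236] [ 0.564 -0.029]
b thumb_pot 0.65 [252, 0, 292, 26] [ 0.665 -0.014]
4.1083
```

View pics/wr_wbig.png

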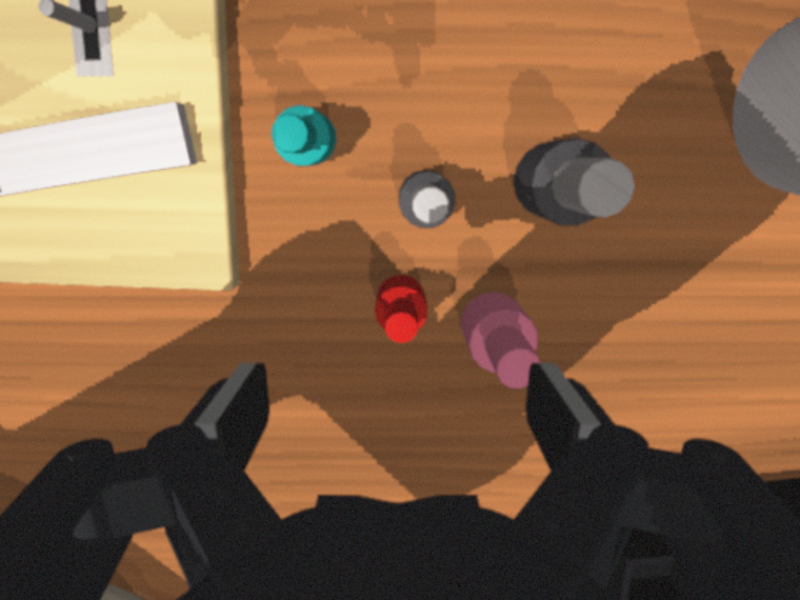

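View pics/wr_bbig.png

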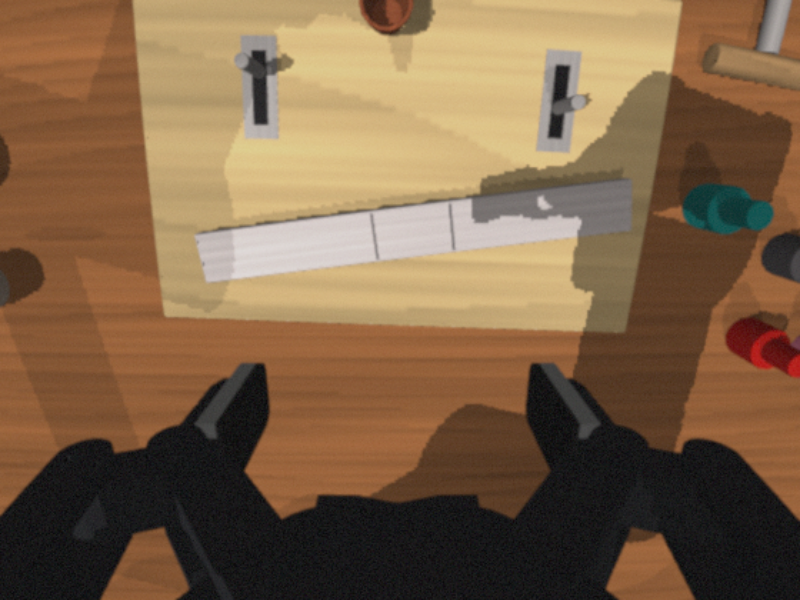

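The wrist view confirms the choice: the small steel-and-dark weight is at (428,200), smaller than the one at (575,185), and neither pink, red nor turquoise. In the board view the bar's corners are at (196,235), (630,180), (631,231) and (206,283), and the pin tips at (241,61) and (579,101). I'll turn these into positions.

```bash
python3 - <<'E'
from h import *
import pickle
o=pickle.load(open("w.pkl","rb")); k=0.7
im,cal=o["b"]
f=lambda u,z:at(cal,np.array(u)*k,z)[:2]
C=[f(u,.030) for u in ((196,235),(630,180),(631,231),(206,283))]
print("bar",np.round(C,4).tolist(),np.linalg.norm(C[0]-C[1]),np.linalg.norm(C[1]-C[2]),np.mean(C,0))
d=(C[0]-C[1]+C[3]-C[2]); print("bar yaw",np.arctan2(-d[0],d[1]), "lines", f((376,236),.03),f((452,226),.03))
for n,tip,pl in (("L",(241,61),[(241,36),(275,36),(279,138),(247,138)]),("R",(578,101),[(547,50),(580,52),(571,152),(537,150)])):
    P=np.array([f(u,.018) for u in pl]); t=f(tip,.058); print(n,"tip",t,"plate",P.mean(0),"len",np.linalg.norm(P[1]-P[2]))
    print(" base px",proj(cal,[*t,.018])/k)
B=[f(u,.018) for u in ((163,317),(626,333))]; print("board near",B,np.linalg.norm(B[0]-B[1]))
im,cal=o["w"]; print("weight top",f((431,204),.065)); c=o["w"][1]; print(at(c,np.array([431,204])*k,.065),"foot", at(c,np.array([427,198])*k,.034))
ct=robot.calibration("top"); print("top cam weight",at(ct,np.array([607,348])*k,.065))
for n,(x,y) in {"L":(239,281),"R":(0,0)}.items(): pass
E
python3 - <<'E'
import cv2
a=cv2.imread("pics/wr_b.png")[20:110,150:430]; cv2.imwrite("pics/pins.png",cv2.resize(a,None,fx=2.85,fy=2.85,interpolation=cv2.INTER_CUBIC))
E
```

```text
bar [[0.515, 0.1372], [0.5568, -0.1969], [0.5177, -0.2031], [0.476, 0.134]] 0.33669397605215 0.0395213833773781 [ 0.5163743  -0.03220756]
bar yaw 0.12381225291244793 lines [ 0.51348634 -0.0035667 ] [ 0.52118222 -0.06213028]
L tip [0.63370177 0.08128868] plate [0.62263293 0.08119914] len 0.07106354857871164
 base px [[259.21600344  72.1084056 ]]
R tip [ 0.60911037 -0.14007065] plate [ 0.61282064 -0.1410286 ] len 0.07104847757809313
 base px [[557.14082619 107.28018603]]
board near [array([0.44235916, 0.18103277]), array([ 0.42678897, -0.21858268])] 0.3999186736583457
weight top [ 0.49511673 -0.35993631]
[ 0.49511673 -0.35993631  0.065     ] foot [ 0.49589881 -0.35962611  0.034     ]
top cam weight [ 0.49326197 -0.35743771  0.065     ]
```

View pics/pins.png

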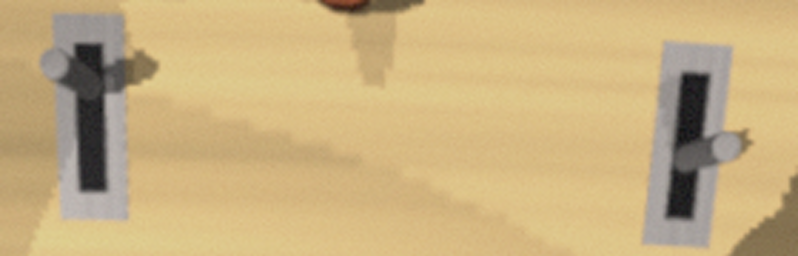

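The sizes check out: bar 337×39.5 mm (given 340×40), plates 71 mm (given 72), board edge 400 mm. The pin line is at yaw -0.111 and the bar at +0.124. I'll first push with two fingers to turn the bar parallel to the pins, stopping about 6 mm short of them.

```bash
cat >> h.py <<'E'
L=np.array([.6337,.0813]);Rr=np.array([.6091,-.1401]);PH=-.1107
def n(a): return np.array([np.cos(a),np.sin(a)])
E
python3 - <<'E'
from h import *
a0=.1238; c0=np.array([.5164,-.0322]); c1=np.array([.5899,-.032])
p=lambda c,a,g: c-(.031+g)*n(a)
s=p(c0,a0,.009)
robot.movep([*s,.24],q(a0)); 
robot.servo_line([*s,.20],max_speed=.08)
r=robot.servo_line([*s,.165],max_speed=.015,force_limit=2.0)
z=robot.read_state()["tcp_pos"][2]; print("touch",r,z)
assert r
z+=.003; robot.servo_line([*s,z],max_speed=.03); robot.sleep(.3)
print(robot.read_state()["wrist_force"])
r=robot.servo_line([*p(c0,a0,-.0005),z],max_speed=.02,force_limit=3); print("approach",r,robot.read_state()["wrist_force"])
E
```

```text
touch True 0.17823991400927214
[-0.37646845  0.78991467 -0.30834918]
approach False [ 0.2421649  -0.83942222  0.40726447]
```

Run:
```python
from h import *
c1=np.array([.5899,-.032]); z=robot.read_state()["tcp_pos"][2]
r=robot.servo_line([*(c1-.031*n(PH)),z],rot=q(PH),max_speed=.03,force_limit=5)
s=robot.read_state(); print(r,s["tcp_pos"],s["clock"],s["wrist_force"],s["moment"])
cal=wcal(); im=robot.camera("wrist"); save("p1",im)
cv2.imwrite("pics/p1big.png",cv2.resize(im[:,:,::-1],(800,600)))
W=[robot.read_state()["wrist_force"]]
for i in range(20): robot.sleep(.02); W.append(robot.read_state()["wrist_force"])
print(np.mean(W,0),np.std(W,0))
```

```text
False [ 0.5590654  -0.02857326  0.18120493] 10.6417 [-0.62520453  0.39928157 -0.19158178] [0.08615176 0.11129656 0.02341558]
[-0.98649967  0.06952007  0.63809996] [0.49151865 0.48654898 0.54049267]
```

View pics/p1big.png

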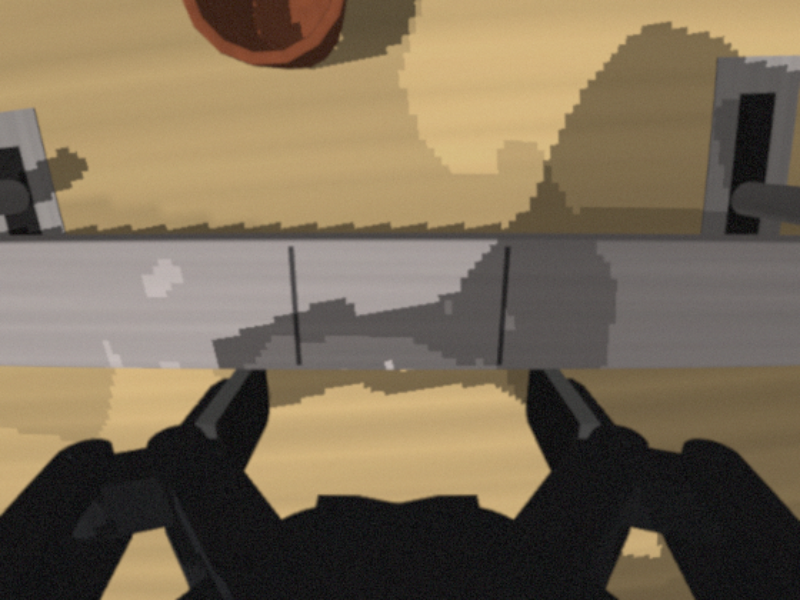

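The bar is now square to the tool, with about 6 mm left to the pins (left pin (10,195), right pin (750,195), far edge at row 237). I'll shut the fingers and push at the middle in small steps, averaging the force.

```bash
cat > push.py <<'E'
from h import *
N=n(PH); mid=(L+Rr)/2
def avg(k=12):
    W=[]
    for i in range(k): robot.sleep(.02); W.append(robot.read_state()["wrist_force"])
    W=np.array(W); return np.r_[-(W[:,:2]@N).mean(), W[:,2].mean()]
def go(d,z=.194,v=.01,**k): # d: finger front distance behind the pins' near faces less bar width
    return robot.servo_line([*(mid-(.005+.040+.011+d)*N),z],max_speed=v,**k)
E
python3 - <<'E'
from push import *
s=robot.read_state()["tcp_pos"]; print("gap now",-(s[:2]-mid)@N-.056)
robot.servo_line([*(s[:2]-.012*N),s[2]],max_speed=.04)
go(.018,.21,.05); robot.set_gripper(0.0,20); go(.018,v=.03); go(.012,v=.03); robot.sleep(.2)
b=avg(25); np.save("b.npy",b); print("base",b)
d=.008; go(d,v=.02)
F=[]
while d>.0018:
    d-=.0006; r=go(d,force_limit=3.5); f=avg(6)-b; F.append(f[0])
    print(round(d*1e3,2),r,np.round(f,2),np.round((mid-robot.read_state()["tcp_pos"][:2])@N*1e3-56,2))
    if r or f[0]>3.2: break
print(robot.read_state()["clock"])
E
```

```text
gap now 0.006023739641637091
base [-0.13838699 -0.1558286 ]
7.4 False [0.1  0.24] 7.42
6.8 False [-0.35 -0.08] 6.81
6.2 False [ 0.44 -0.16] 6.2
5.6 False [1.05 0.08] 5.62
5.0 False [0.52 0.14] 4.97
4.4 False [ 0.23 -0.21] 4.35
3.8 False [0.54 0.08] 3.78
3.2 False [0.3  0.33] 3.18
2.6 False [0.69 0.3 ] 2.57
2.0 False [0.27 0.25] 1.97
1.4 False [0.5  0.27] 1.38
18.8333
```

Run:
```python
from push import *
b=np.load("b.npy"); d=.0014
while d>-.004:
    d-=.0003; r=go(d,force_limit=3); f=avg(10)-b
    print(round(d*1e3,2),r,np.round(f,2),np.round((mid-robot.read_state()["tcp_pos"][:2])@N*1e3-56,2))
    if r or f[0]>2.0: break
print(robot.read_state()["clock"])
im=robot.camera("wrist"); save("p2",im); cv2.imwrite("pics/p2big.png",cv2.resize(im[:,:,::-1],(800,600)))
```

```text
1.1 False [0.91 0.12] 1.1
0.8 False [0.86 0.17] 0.79
0.5 False [0.73 0.35] 0.48
0.2 False [ 0.57 -0.05] 0.2
-0.1 False [0.56 0.18] -0.11
-0.4 False [1.15 0.63] -0.38
-0.7 False [2.95 1.54] -0.6
21.75
```

View pics/p2big.png

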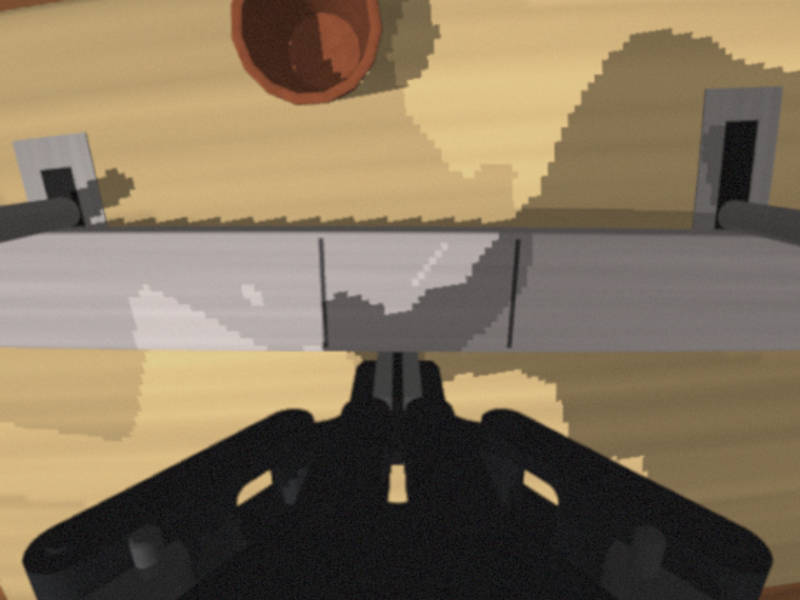

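Both pins sit against the far edge ((65,213) and (735,213)), and the force has risen from about 0.6 N sliding to about 3 N. I'll take one more tiny step to be sure, back off straight, then fetch the weight.

Run:
```python
from push import *
b=np.load("b.npy")
go(-.0008,v=.005,force_limit=3); print(avg(20)-b)
go(.012,v=.02); go(.012,.30,.15)
robot.set_gripper(.55)
w=np.array([.4953,-.3592]); a=.8
robot.movep([*w,.30],q(a)); robot.servo_line([*w,.235],max_speed=.1)
r=robot.servo_line([*w,.209],max_speed=.03,force_limit=5); print("down",r)
z0=robot.read_state()["wrist_force"]
robot.set_gripper(0,30); s=robot.read_state(); print("width",s["width"]*85,s["gripper_force"],s["tcp_pos"])
robot.servo_line([*w,.30],max_speed=.1); robot.sleep(.2)
print("lift",avg(20)[1]-b[1],robot.read_state()["width"]*85,robot.read_state()["clock"])
im=robot.camera("wrist"); save("g",im); t=robot.camera("top"); 
cv2.imwrite("pics/g2.png",cv2.resize(np.hstack([im[120:330,140:420],t[130:340,180:460]])[:,:,::-1],(800,300)))
```

```text
[5.10026675 2.89904952]
down False
width 20.814048831433954 29.46208119392395 [ 0.495369   -0.35928416  0.20927973]
lift -4.1573857655527355 20.913037777401694 29.6167
```

View pics/g2.png

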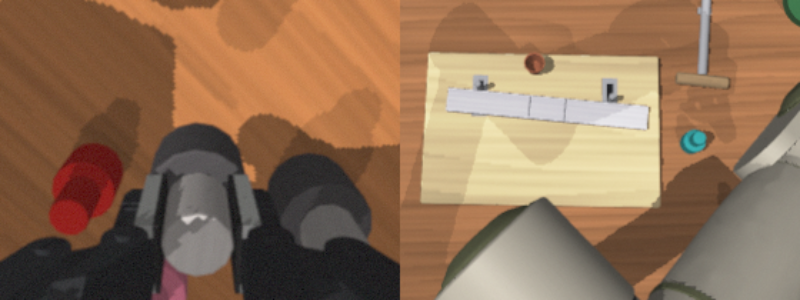

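The small weight is gripped upright (4.2 N, grip 21 mm) and the bar lies against both pins in the top view. Next I'll place the weight.

Run:
```python
from push import *
u=np.array([-N[1],N[0]]); c=mid-.025*N-.005*u
robot.movep([*c,.31],q(PH)); robot.servo_line([*c,.247],max_speed=.08); robot.sleep(.2)
r=robot.servo_line([*c,.2375],max_speed=.008,force_limit=2); s=robot.read_state(); print("touch",r,s["tcp_pos"],s["wrist_force"])
robot.sleep(.2); robot.set_gripper(.5,20); robot.sleep(.2)
p=robot.read_state()["tcp_pos"]; robot.servo_line([p[0],p[1],.34],max_speed=.06)
q1=p[:2]-.12*N; robot.servo_line([*q1,.36],max_speed=.15); robot.sleep(.3)
cal=wcal(); im=robot.camera("wrist"); save("f",im); cv2.imwrite("pics/fbig.png",cv2.resize(im[:,:,::-1],(800,600)))
import pickle; pickle.dump((im,cal),open("f.pkl","wb")); print(robot.read_state()["clock"])
```

```text
touch True [ 0.59598718 -0.03165295  0.23919811] [-0.87198079 -0.2206381   6.33660356]
36.9833
```

View pics/fbig.png

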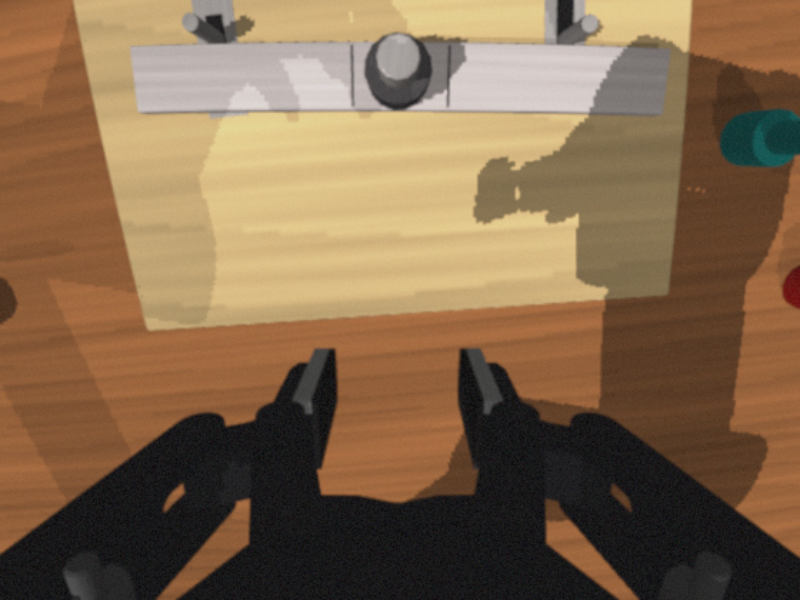

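The weight stands at (400,75), between the lines (352 and 448), and the far edge meets both pins. I'll check the offsets in numbers and then hand in.

Run:
```python
from push import *
import pickle
im,cal=pickle.load(open("f.pkl","rb")); f=lambda u,z:at(cal,np.array(u)*.7,z)[:2]
C=np.array([f(u,.03) for u in ((131,46),(669,49),(664,115),(138,113))]); c=C.mean(0)
d=(C[0]+C[3]-C[1]-C[2]); a=np.arctan2(-d[0],d[1]); m=n(a); u=np.array([-m[1],m[0]])
tips=[f((190,22),.058),f((591,23),.058)]
w=f((400,57),.095); print("yaw",a,"weight dx,dy mm",(w-c)@m*1e3,(w-c)@u*1e3,"pins x mm",[round((t-c)@m*1e3,1) for t in tips])
```

```text
yaw -0.1151283029836137 weight dx,dy mm -1.4728373805579393 1.1077070205362507 pins x mm [np.float64(25.2), np.float64(25.3)]
```

The offsets are well inside tolerance: the pins are 25.2 and 25.3 mm from the bar's centre line (25 mm is contact), and the weight is within 1.5 mm of centre.

```bash
python3 -c "
from h import *
print(robot.close_job())"
```

```text
the job is handed in; nothing more can be done
None
```

The job is handed in: by the last wrist picture, the straightedge bears on both pins and the small steel weight stands upright within 1.5 mm of its middle; no verdict came back.

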